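# Push the grease gun onto a tilted bearing nipple and hold the stroke

### The arm

A 7-joint arm with a two-finger parallel gripper is mounted at the origin on a cart in front of the work surface, level with it; the furniture and walls round the work are solid. World frame = base frame: x ahead of the robot, y to its left, z up, the work surface at z = 0. Lengths are in m, angles in rad, forces in N, time in s.
With the tool pointing down it reaches from about 0.425 to 0.925 m from the base axis. Payload 6.8 kg.
Tool frame: the origin (TCP) lies between the finger pads; the fingertips stand r.tcp_to_tips ahead of it and the grasp point (between the pads) lies 3 mm ahead of it (r.tcp_to_tips is the distance from the TCP to the fingertips, in m); z points along the fingers, y is the line along which they close (so a half turn about z gives the same grasp; the last joint's range is limited). The gripper opens to 85 mm and grips with 20 to 120 N. Pads are 22 mm wide; open, the fingers measure 114 mm over their backs; the gripper's body (76 mm by 85 mm) begins 54 mm behind the grasp point. The pads swing forward as they close: fully open they stand 13 mm farther back than shut.
Start: joints at [1.205, 0.477, 0.022, 1.555, -0.011, 1.109, -0.083], TCP at [0.172, -0.653, 0.253] pointing down, gripper open.
Joint ranges: [-2.96, 2.96], [-0.34, 2.1], [-1.41, 1.46], [0.24, 2.44], [-1.37, 4.51], [0.17, 1.92], [-2.96, 2.96]. Speed limits (rad/s): [2.39, 2.39, 3.14, 3.14, 3.14, 3.14, 3.14].

### API

Orientations are given as a rotation vector (axis times angle).
In Python, from bench import r gives the robot as it stands. The module is installed in compiled form; this text tells all that it offers.
- The arm moves only by the tool step_arm, never from a script. Its argument "moves" is a list of rows, each an object of numbers: "rx", "ry", "rz": the turn, a rotation vector about the tool's x, y, z in degrees; "dx", "dy", "dz": the shift along the tool's x, y, z in mm; "gripper": the opening, from -1 (shut) to 1 (fully open). In form: [{"rx": .., "ry": .., "rz": .., "dx": .., "dy": .., "dz": .., "gripper": ..}, ...]. A call has 1 to 20 rows; each row shifts and turns the commanded pose from where the row before left it, along the tool's axes as they then stand; what a row does not reach is not made up. A row lasts 1/8 s, in which the tool goes at most 62.5 mm and 10.7 degrees, less where a joint would pass 70% of its speed; a pose out of reach is approached as far as the arm can. A call is refused whole if a number of a shift passes 62.5 or a number of a turn 10.7, either way. A call with a gripper value outside its range is refused whole. The fingers move at their own pace and stop on an object; "grip_force" is the grip in N (left out, the last holds). Time passes only in rows, so rows that do not move let the fingers close. It gives the time, the measured TCP pose, the force, the opening and the grip force at its end, in the units of the state.
- r.get_obs(): the state, without advancing time (a new reading comes with each control period).
- r.grab_frame(name): name is "scene" or "top" or "wrist"; returns the picture (480x640x3 uint8, blue, green, red); there is no depth.
- r.camera_info(name): a dict with "mtx" (3x3 intrinsics, pixels), "D" ([k1, k2, p1, p2, k3] as OpenCV has them; the pictures are not rectified), "rvec" (rotation vector, rad) and "tvec" (3), from world to camera coordinates, as OpenCV has them. Camera axes: x right, y down, z forward; pixel columns grow to the right and rows downward; lengths in m; the calibration is good to about 2 mm. A picture is of the moment at which its call begins: read the wrist's pose just before it. camera_info takes no time and is no camera call; for the wrist camera it gives the pose at the moment of the call.
- r.hand_in(): hands the job in; it is judged then, once.
The state is a dict: "clock": time; "joints": joint angles; "qvel": joint speeds; "tau": joint torques, N m; "tcp_pos": TCP position; "orientation": TCP orientation; "contact_force": force on the tool from outside, world axes, zero at the start; "moment": the same for the moment, N m; "grip_width": finger opening in m; "gripper_force": force on a finger pad.
Only numpy, scipy, OpenCV 4.12 (cv2) and the standard library are available. Lean on these libraries where they do the work, as an engineer would, in place of code of your own. Each camera call takes 0.05 s, during which the arm holds its last target. There are 200 camera calls.

### The job

Take the push-type grease gun out of its wooden stand and press its coupler squarely onto the tilted brass nipple of the blue bearing until the jaws snap behind the nipple's head. Keep pushing so that the spring-loaded tube slides into the barrel by more than half of its 20 mm stroke, and finish like that, still holding the gun pressed onto the nipple. The barrel is thin-walled and the nipple breaks easily: never grip with more than 50 N per finger or push with more than 35 N, keep the arm off the bearing, and leave the mug and the tin where they are.

Things in the scene. Friction and masses are not known exactly. Their poses are not given: they have to be found in the camera images.
- grease_gun: push-type grease gun, 145 mm long, standing nose down in its stand. Origin at the nose tip (tube fully out), z along the gun towards its black end cap. By distance from the origin along z: coupler and tube 0 to 54, dark knurled front cap 54 to 67 (diameter 40), bare aluminium barrel 67 to 130 (diameter 32; the place to grip, axis along the fingers), black end cap 130 to 145. About 0.3 kg. The barrel dents above 50 N of grip on each of two fingers
- gun_tube (a joint): slide of the steel tube with the coupler into the barrel, m: 0 = fully out (as found), 0.020 = fully in, on a hard stop. A spring pushes it out: 10 N before it starts to move, 350 N/m more, so 17 N at 0.020
- coupler_seat (a point): point on the gun's axis, fixed in the coupler 8.5 mm behind the open nose tip: where the centre of the nipple's ball head sits when snapped home. z along the gun towards the end cap. The coupler is a steel cup (27 mm outside, 21 mm bore, 15.5 mm deep) with four spring jaws 2.5 mm inside the mouth that leave a 10 mm opening; they spring outward over the ball at about 6 N of push and close behind it, before the tube starts to slide in
- nipple: brass grease nipple, fixed on the bearing's dome. Origin at the centre of its ball head (diameter 14; neck diameter 8); z points outward along the nipple, 30 degrees from vertical, leaning to the bearing's -x side. A flat washer face, diameter 27, lies 10.5 mm below the origin, over a hexagon; the rim of a squarely seated coupler stays 2 mm clear of it, that of one more than 9 degrees askew lands on it
- bearing: blue pillow-block bearing with a stub shaft and aluminium pulley, bolted to a dark steel plate 205x150x12 that is fixed to the bench. Origin under the bearing on the bench; the shaft runs along y, 55 mm up, the pulley (diameter 80) on the +y side; the nipple's head is 33 mm to -x and 112 mm up
- gun_stand: dark wooden block 90x130x45, fixed; origin under its centre. The gun stands in the 31 mm hole at y = -25 mm (floor of the hole 8 mm above the bench); the other hole, 23 mm wide, is empty
- mug: white mug, 98 high; bystander, not to be moved. Origin near the centre of its underside
- wax_tin: round pale tin with a brown label on its lid, 73 across and 30 high; bystander, not to be moved. Origin at the centre of its underside

How it is judged:
By the outcome, as a careful person would: the job done as asked, in the order asked, and still so for the second after the job is handed in, while the arm keeps its last pose, push and grip.
It also fails if it takes over 35 s, if anything falls off the work surface, if the arm or the gripper's body presses on something with over 40 N, if the wrist force passes 120 N, or if a joint passes its speed limit or range.

## Working session

There is one attempt and no reset: what is moved stays moved. The work goes in short steps, Python scripts to look and compute and a tool call to move; the robot and the scene stay as the last step left them, time stands still between calls to the robot, and variables do not carry over. Pictures are saved under pics/ and viewed, at most 10 in all, crops included, and the job is handed in when it is done.

Besides the shell and the picture viewer there is one more tool, called after "Emit:" in YAML: its name, and indented under it one key for each argument. step_arm: Moves the arm, as the interface text tells. Its arguments: {"type":"object","properties":{"moves":{"type":"array","items":{"type":"object","properties":{"rx":{"type":"number"},"ry":{"type":"number"},"rz":{"type":"number"},"dx":{"type":"number"},"dy":{"type":"number"},"dz":{"type":"number"},"gripper":{"type":"number"}}}},"grip_force":{"type":"number"}},"required":["moves"]}

```bash
mkdir -p pics; cat > h.py <<'E'
from bench import r
import numpy as np, cv2
from scipy.spatial.transform import Rotation as R
def ray(ci,px):
    u=cv2.undistortPoints(np.array([[px]],float),ci['mtx'],np.array(ci['D'],float))[0,0]
    Rm=cv2.Rodrigues(np.array(ci['rvec'],float))[0]; t=np.array(ci['tvec'],float).ravel()
    d=Rm.T@np.array([u[0],u[1],1]); return -Rm.T@t, d/np.linalg.norm(d)
def onz(ci,px,z):
    o,d=ray(ci,px); return o+d*(z-o[2])/d[2]
def tri(l):
    A=np.zeros((3,3));b=np.zeros(3)
    for ci,px in l:
        o,d=ray(ci,px);P=np.eye(3)-np.outer(d,d);A+=P;b+=P@o
    p=np.linalg.solve(A,b)
    return p,[np.linalg.norm((np.eye(3)-np.outer(d,d))@(p-o)) for o,d in (ray(*q) for q in l)]
def proj(ci,p):
    return cv2.projectPoints(np.array([p],float),np.array(ci['rvec'],float),np.array(ci['tvec'],float),ci['mtx'],np.array(ci['D'],float))[0][0,0]
E
python3 - <<'E'
from h import *
o=r.get_obs();print({k:np.round(v,3) for k,v in o.items()},r.tcp_to_tips)
for n in ('scene','top'):
    cv2.imwrite(f'pics/{n}.png',r.grab_frame(n)); ci=r.camera_info(n); print(n,np.round(ray(ci,(320,240)),3),ci['mtx'][0][0])
E
```

```text
{'clock': np.float64(0.0), 'joints': array([ 1.205,  0.478,  0.022,  1.556, -0.011,  1.109, -0.083]), 'qvel': array([-0.001, -0.   ,  0.001, -0.001, -0.   , -0.001, -0.001]), 'tau': array([ 0.0000e+00, -5.9645e+01,  1.6080e+00, -2.8119e+01,  1.3000e-02,
        9.0000e-03, -0.0000e+00]), 'tcp_pos': array([ 0.172, -0.652,  0.252]), 'orientation': array([-3.114e+00, -4.040e-01,  1.000e-03]), 'contact_force': array([ 0.392, -0.345, -0.256]), 'moment': array([ 0.011, -0.008, -0.053]), 'gripper_force': np.float64(0.0), 'grip_width': np.float64(0.085)} 0.022
scene [[ 0.239  0.398  0.678]
 [ 0.431 -0.57  -0.7  ]] 444.94319043021204
top [[ 0.419 -0.087  1.222]
 [ 0.168  0.009 -0.986]] 569.8441128348246
```

View pics/scene.png

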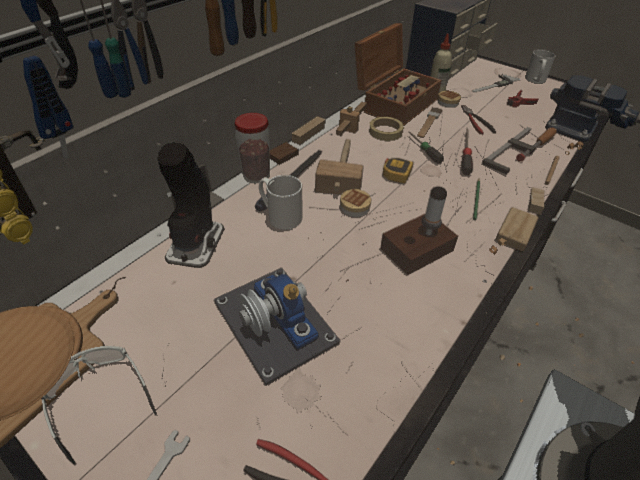

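View pics/top.png

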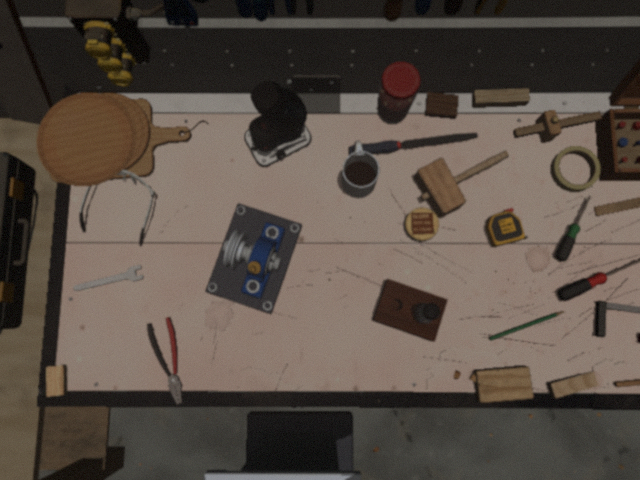

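The scene view shows the bearing with its brass nipple at about (291,290) and the gun in the stand at (436,205). The top view shows the plate at (254,258) and the stand at (410,309), with the gun cap at (428,312). I'll zoom in on both.

```bash
python3 - <<'E'
from h import *
s=cv2.imread('pics/scene.png');t=cv2.imread('pics/top.png')
c=lambda im,x,y,w,h,f:cv2.convertScaleAbs(cv2.resize(im[y:y+h,x:x+w],None,fx=f,fy=f,interpolation=cv2.INTER_CUBIC),alpha=1.8)
# each tile 400x300
a=np.hstack([c(s,240,265,80,60,5),c(s,380,180,80,60*1,5)]);b=np.hstack([c(t,200,200,110,82,400/110)[:298],c(t,370,265,80,60,5)[:298]])
cv2.imwrite('pics/z.png',np.vstack([a,b]))
ci=r.camera_info('top')
for n,l,z in(('plate',[(241,204),(301,223),(268,313),(206,293)],.012),('stand',[(386,279),(447,296),(435,340),(373,321)],.045)):
    print(n,[np.round(onz(ci,p,z),3) for p in l])
E
```

```text
plate [array([0.704, 0.096, 0.012]), array([ 0.662, -0.035,  0.012]), array([0.469, 0.032, 0.012]), array([0.51 , 0.164, 0.012])]
stand [array([ 0.538, -0.214,  0.045]), array([ 0.503, -0.338,  0.045]), array([ 0.414, -0.311,  0.045]), array([ 0.452, -0.186,  0.045])]
```

View pics/z.png

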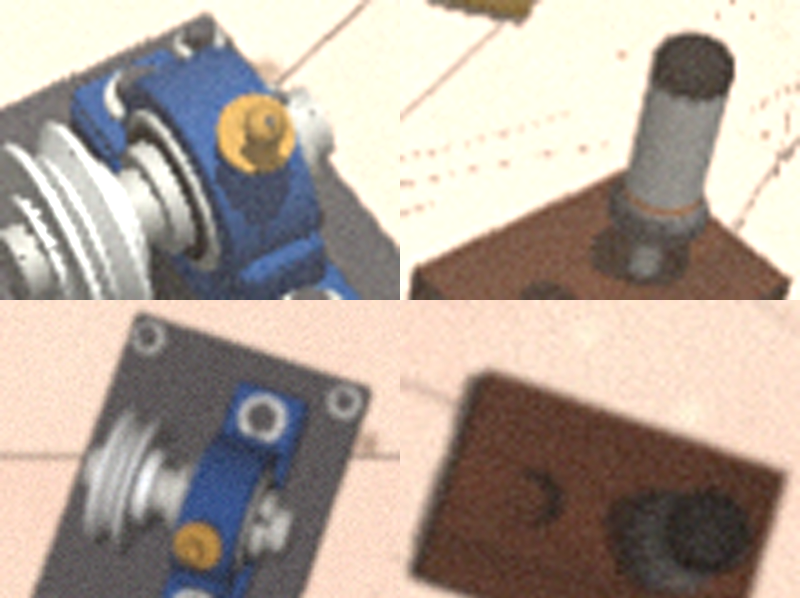

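The crops show the ball head at scene (292.8,290) and top (253.1,267.9), leaning towards the robot. The gun's cap top is at scene (439,192) and top (431.6,311).

```bash
python3 - <<'E'
from h import *
s=r.camera_info('scene');t=r.camera_info('top')
print('ball',tri([(s,(292.8,290)),(t,(253.1,267.9))]))
print('gun cap',tri([(s,(439.2,191.8)),(t,(431.6,311.2))]))
pl=np.array([onz(t,p,.012) for p in [(241,204),(301,223),(268,313),(206,293)]]).mean(0)
st=np.array([onz(t,p,.045) for p in [(386,279),(447,296),(435,340),(373,321)]]).mean(0)
rot=lambda a:R.from_euler('z',a,degrees=True)
print('plate c',pl,'nip from plate',pl+rot(-18.8).apply([-.033,0,.1]))
print('stand',st,'gun',st+rot(-16.2).apply([0,-.025,0]))
# barrel base: front cap bottom in scene approx crop(655,222)
print(onz(s,(380+257/5,180+212/5),.075))
o=r.get_obs();T=R.from_rotvec(o['orientation']);print(T.as_matrix().round(3))
E
```

```text
ball (array([0.5525958 , 0.05399871, 0.10736882]), [np.float64(0.00012394870496133264), np.float64(0.0001239487049610868)])
gun cap (array([ 0.46806519, -0.28689521,  0.1457501 ]), [np.float64(0.0006803905052105754), np.float64(0.000680390505210612)])
plate c [0.58614591 0.06428004 0.012     ] nip from plate [0.55490649 0.0749148  0.112     ]
stand [ 0.47663209 -0.26221205  0.045     ] gun [ 0.46965732 -0.28621939  0.045     ]
[ 0.46524814 -0.27588016  0.075     ]
[[ 0.967  0.255 -0.001]
 [ 0.255 -0.967  0.002]
 [-0.    -0.002 -1.   ]]
```

Emit:
step_arm:
  moves:
    - {"rz": 8.4}
    - {"rz": 8.4}
    - {"rz": 8.4}
    - {"rz": 8.4}
    - {"dx": 16.3,"dy": -44.2}
    - {"dx": 16.3,"dy": -44.2}
    - {"dx": 16.3,"dy": -44.2}
    - {"dx": 16.3,"dy": -44.2}
    - {"dx": 16.3,"dy": -44.2}
    - {"dx": 16.3,"dy": -44.2}
    - {"dx": 16.3,"dy": -44.2}
    - {"dx": 16.3,"dy": -44.2}
    - {"dx": 16.3,"dy": -44.2}
    - {"dx": 16.3,"dy": -44.2}
    - {}
  grip_force: 45

```text
invalid input at $.moves[0]: expected keys rx, ry, rz, dx, dy, dz, gripper
```

```bash
python3 - <<'E'
from h import *
o=r.get_obs();print(o['tcp_pos'],o['joints'],R.from_rotvec(o['orientation']).as_matrix().round(3))
w=r.camera_info('wrist');f=r.grab_frame('wrist');cv2.imwrite('pics/w1.png',cv2.convertScaleAbs(f,alpha=1.6))
print(w['mtx'][0][0],np.round(ray(w,(320,240)),3))
for z in(.153,.045):print(proj(w,(.469,-.2865,z)))
E
```

```text
[ 0.17198927 -0.65222679  0.25242054] [ 1.20489481  0.47774586  0.02230751  1.55631142 -0.01150642  1.10929289
 -0.08310891] [[ 0.967  0.255 -0.001]
 [ 0.255 -0.967  0.002]
 [-0.    -0.002 -1.   ]]
373.1452547380633 [[ 0.239 -0.635  0.374]
 [-0.266 -0.088 -0.96 ]]
[-612.5540926  -958.87484384]
[-155.7244445  -418.39730005]
```

View pics/w1.png

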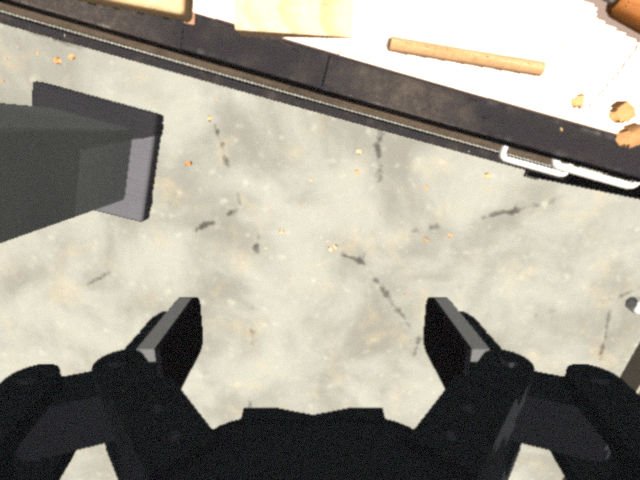

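The move was refused because every row needs all the keys. The wrist picture shows only the floor at the start pose, with the fingers at (180,340) and (455,340).

Emit:
step_arm:
  moves:
    - {"rx": 0,"ry": 0,"rz": 8.4,"dx": 0,"dy": 0,"dz": 0,"gripper": 1}
    - {"rx": 0,"ry": 0,"rz": 8.4,"dx": 0,"dy": 0,"dz": 0,"gripper": 1}
    - {"rx": 0,"ry": 0,"rz": 8.4,"dx": 0,"dy": 0,"dz": 0,"gripper": 1}
    - {"rx": 0,"ry": 0,"rz": 8.4,"dx": 0,"dy": 0,"dz": 0,"gripper": 1}
    - {"rx": 0,"ry": 0,"rz": 0,"dx": 16.3,"dy": -44.2,"dz": 0,"gripper": 1}
    - {"rx": 0,"ry": 0,"rz": 0,"dx": 16.3,"dy": -44.2,"dz": 0,"gripper": 1}
    - {"rx": 0,"ry": 0,"rz": 0,"dx": 16.3,"dy": -44.2,"dz": 0,"gripper": 1}
    - {"rx": 0,"ry": 0,"rz": 0,"dx": 16.3,"dy": -44.2,"dz": 0,"gripper": 1}
    - {"rx": 0,"ry": 0,"rz": 0,"dx": 16.3,"dy": -44.2,"dz": 0,"gripper": 1}
    - {"rx": 0,"ry": 0,"rz": 0,"dx": 16.3,"dy": -44.2,"dz": 0,"gripper": 1}
    - {"rx": 0,"ry": 0,"rz": 0,"dx": 16.3,"dy": -44.2,"dz": 0,"gripper": 1}
    - {"rx": 0,"ry": 0,"rz": 0,"dx": 16.3,"dy": -44.2,"dz": 0,"gripper": 1}
    - {"rx": 0,"ry": 0,"rz": 0,"dx": 16.3,"dy": -44.2,"dz": 0,"gripper": 1}
    - {"rx": 0,"ry": 0,"rz": 0,"dx": 16.3,"dy": -44.2,"dz": 0,"gripper": 1}
    - {"rx": 0,"ry": 0,"rz": 0,"dx": 0,"dy": 0,"dz": 0,"gripper": 1}
  grip_force: 45

```text
clock: 2.02
tcp_pos: [0.4717, -0.2828, 0.2531]
orientation: [-3.099, 0.502, -0.001]
contact_force: [0.1, 0.0, -0.4]
grip_width: 0.0853
gripper_force: 0.0
```

```bash
python3 - <<'E'
from h import *
o=r.get_obs();print(o['tcp_pos'],o['joints'],R.from_rotvec(o['orientation']).as_matrix().round(3))
w=r.camera_info('wrist');f=r.grab_frame('wrist');cv2.imwrite('pics/w2.png',cv2.convertScaleAbs(f,alpha=1.6))
print(w['mtx'][0][0],np.round(ray(w,(320,240)),3))
for z in(.153,.045):print(proj(w,(.469,-.2865,z)))
E
```

```text
[ 0.47167999 -0.28281026  0.25310904] [ 0.46781138  0.27428817 -0.04829315  1.85458749  0.01314579  1.0130347
 -1.47759025] [[ 0.949 -0.316  0.001]
 [-0.316 -0.949  0.002]
 [ 0.    -0.002 -1.   ]]
373.1452547380633 [[ 0.538 -0.305  0.375]
 [-0.271  0.072 -0.96 ]]
[319.70954791 249.8548761 ]
[317.77677111 213.35643396]
```

View pics/w2.png

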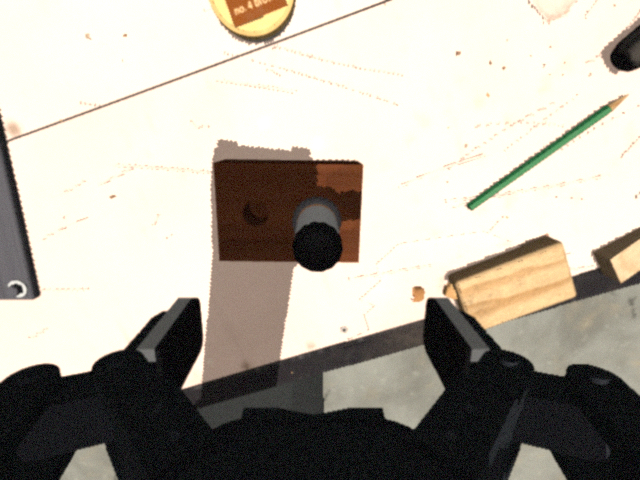

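The cap is at (318,246), about 4 px above the prediction, so it sits about 1 mm in x and 3 mm in y from the tool axis. I'll descend and grip.

Emit:
step_arm:
  moves:
    - {"rx": 0,"ry": 0,"rz": 0,"dx": 1,"dy": 3.3,"dz": 0,"gripper": 1}
    - {"rx": 0,"ry": 0,"rz": 0,"dx": 0,"dy": 0,"dz": 35,"gripper": 1}
    - {"rx": 0,"ry": 0,"rz": 0,"dx": 0,"dy": 0,"dz": 35,"gripper": 1}
    - {"rx": 0,"ry": 0,"rz": 0,"dx": 0,"dy": 0,"dz": 35,"gripper": 1}
    - {"rx": 0,"ry": 0,"rz": 0,"dx": 0,"dy": 0,"dz": 25,"gripper": 1}
    - {"rx": 0,"ry": 0,"rz": 0,"dx": 0,"dy": 0,"dz": 12,"gripper": 1}
    - {"rx": 0,"ry": 0,"rz": 0,"dx": 0,"dy": 0,"dz": 0,"gripper": 1}
    - {"rx": 0,"ry": 0,"rz": 0,"dx": 0,"dy": 0,"dz": 0,"gripper": 0.2}
    - {"rx": 0,"ry": 0,"rz": 0,"dx": 0,"dy": 0,"dz": 0,"gripper": 0}
    - {"rx": 0,"ry": 0,"rz": 0,"dx": 0,"dy": 0,"dz": 0,"gripper": -0.2}
    - {"rx": 0,"ry": 0,"rz": 0,"dx": 0,"dy": 0,"dz": 0,"gripper": -0.4}
    - {"rx": 0,"ry": 0,"rz": 0,"dx": 0,"dy": 0,"dz": 0,"gripper": -1}
    - {"rx": 0,"ry": 0,"rz": 0,"dx": 0,"dy": 0,"dz": 0,"gripper": -1}
    - {"rx": 0,"ry": 0,"rz": 0,"dx": 0,"dy": 0,"dz": 0,"gripper": -1}
  grip_force: 40

```text
clock: 3.82
tcp_pos: [0.4699, -0.2896, 0.112]
orientation: [-3.099, 0.512, -0.002]
contact_force: [0.6, 3.7, 6.0]
grip_width: 0.0314
gripper_force: 38.2
```

Emit:
step_arm:
  moves:
    - {"rx": 0,"ry": 0,"rz": 0,"dx": 0,"dy": 0,"dz": -10,"gripper": -1}
    - {"rx": 0,"ry": 0,"rz": 0,"dx": 0,"dy": 0,"dz": -18,"gripper": -1}
    - {"rx": 0,"ry": 0,"rz": 0,"dx": 0,"dy": 0,"dz": -28,"gripper": -1}
    - {"rx": 0,"ry": 0,"rz": 0,"dx": 0,"dy": 0,"dz": -28,"gripper": -1}
    - {"rx": 0,"ry": 0,"rz": 0,"dx": 0,"dy": 0,"dz": -28,"gripper": -1}
    - {"rx": 0,"ry": 0,"rz": 0,"dx": 0,"dy": 0,"dz": -28,"gripper": -1}
    - {"rx": 0,"ry": 0,"rz": 0,"dx": -13.2,"dy": -44,"dz": 0,"gripper": -1}
    - {"rx": 0,"ry": 0,"rz": 0,"dx": -13.2,"dy": -44,"dz": 0,"gripper": -1}
    - {"rx": 0,"ry": 0,"rz": 0,"dx": -13.2,"dy": -44,"dz": 0,"gripper": -1}
    - {"rx": 0,"ry": 0,"rz": 0,"dx": -13.2,"dy": -44,"dz": 0,"gripper": -1}
    - {"rx": 0,"ry": 0,"rz": 0,"dx": -13.2,"dy": -44,"dz": 0,"gripper": -1}
    - {"rx": 0,"ry": 0,"rz": 0,"dx": -13.2,"dy": -44,"dz": 0,"gripper": -1}
    - {"rx": 0,"ry": 0,"rz": 0,"dx": -13.2,"dy": -44,"dz": 0,"gripper": -1}
    - {"rx": 0,"ry": 0,"rz": 0,"dx": -13.2,"dy": -44,"dz": 0,"gripper": -1}
    - {"rx": 0,"ry": 7.5,"rz": 0,"dx": 0,"dy": 0,"dz": 0,"gripper": -1}
    - {"rx": 0,"ry": 7.5,"rz": 0,"dx": 0,"dy": 0,"dz": 0,"gripper": -1}
    - {"rx": 0,"ry": 7.5,"rz": 0,"dx": 0,"dy": 0,"dz": 0,"gripper": -1}
    - {"rx": 0,"ry": 7.5,"rz": 0,"dx": 0,"dy": 0,"dz": 0,"gripper": -1}
    - {"rx": 0,"ry": 0,"rz": 0,"dx": 0,"dy": 0,"dz": 0,"gripper": -1}
  grip_force: 40

```text
clock: 6.2
tcp_pos: [0.4816, 0.0752, 0.2537]
orientation: [2.919, -0.478, 0.775]
contact_force: [0.0, -0.3, -2.3]
grip_width: 0.0312
gripper_force: 38.8
```

```bash
python3 - <<'E'
from h import *
o=r.get_obs();M=R.from_rotvec(o['orientation']).as_matrix();p=o['tcp_pos'];print(p,o['joints'],M.round(3),o['gripper_force'],o['contact_force'])
nose=p+M[:,2]*.104;print('nose',nose)
fs={n:r.grab_frame(n) for n in('scene','top','wrist')}
tiles=[]
for n in fs:
    ci=r.camera_info(n);cv2.imwrite(f'pics/r3{n}.png',fs[n])
    print(n,'nose',proj(ci,nose),'ball',proj(ci,(.5526,.054,.1085)),'tcp',proj(ci,p))
t=lambda n,x,y,w,h:cv2.convertScaleAbs(cv2.resize(fs[n][y:y+h,x:x+w],(400,300),interpolation=cv2.INTER_CUBIC),alpha=1.8)
cv2.imwrite('pics/z3.png',np.vstack([np.hstack([t('scene',240,215,160,120),t('top',200,200,120,90)]),np.hstack([t('wrist',160,120,320,240),t('wrist',0,0,640,480)])]))
E
```

```text
[0.48160086 0.07524007 0.25367135] [-0.31715624  0.00890261 -0.2067389   2.27913065  0.70715957  0.61496463
 -2.95767599] [[ 0.823 -0.319  0.47 ]
 [-0.277 -0.948 -0.159]
 [ 0.497  0.001 -0.868]] 38.79800319671631 [ 0.0107159 -0.2923814 -2.2791033]
nose [0.53050466 0.05866499 0.16339574]
scene nose [300.95361344 275.62523319] ball [292.85333556 289.5773173 ] tcp [320.58914543 255.53075796]
top nose [246.55347105 276.02458658] ball [252.99670273 267.77439666] tcp [228.78373401 299.17285994]
wrist nose [312.68708803 250.68733644] ball [309.37105341 237.17773732] tcp [312.72469277 338.58485518]
```

View pics/z3.png

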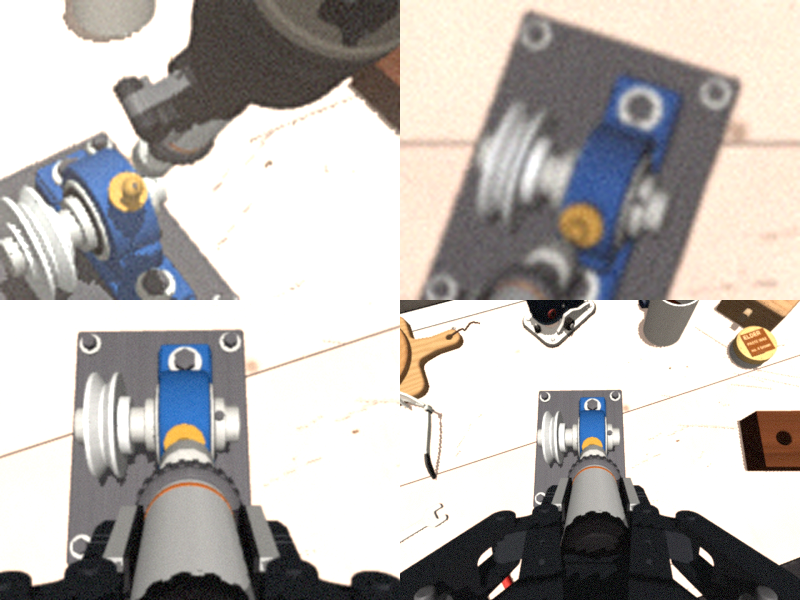

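The wrist view shows the gun in line with the nipple, with the coupler in front of the brass washer at full-frame (309,237). Joint 7 is at its limit, though. I'll turn the tool about the gun's axis to relieve it, then close in.

Emit:
step_arm:
  moves:
    - {"rx": 0,"ry": 0,"rz": -7.5,"dx": 0,"dy": 0,"dz": 0,"gripper": -1}
    - {"rx": 0,"ry": 0,"rz": -7.5,"dx": 0,"dy": 0,"dz": 0,"gripper": -1}
    - {"rx": 0,"ry": 0,"rz": -7.5,"dx": 0,"dy": 0,"dz": 0,"gripper": -1}
    - {"rx": 0,"ry": 0,"rz": -7.5,"dx": 0,"dy": 0,"dz": 0,"gripper": -1}
    - {"rx": 0,"ry": 0,"rz": 0,"dx": -5.4,"dy": -6.1,"dz": 5,"gripper": -1}
    - {"rx": 0,"ry": 0,"rz": 0,"dx": 0,"dy": 0,"dz": 15,"gripper": -1}
    - {"rx": 0,"ry": 0,"rz": 0,"dx": 0,"dy": 0,"dz": 15,"gripper": -1}
    - {"rx": 0,"ry": 0,"rz": 0,"dx": 0,"dy": 0,"dz": 0,"gripper": -1}
  grip_force: 40

```text
clock: 7.35
tcp_pos: [0.4948, 0.0727, 0.2187]
orientation: [2.835, 0.27, 0.687]
contact_force: [-1.5, 1.0, -2.9]
grip_width: 0.031
gripper_force: 38.8
```

```bash
python3 - <<'E'
from h import *
o=r.get_obs();M=R.from_rotvec(o['orientation']).as_matrix();p=o['tcp_pos'];print(p,o['joints'],M.round(3),o['gripper_force'],o['contact_force'])
ball=np.array((.5526,.054,.1085));print('ball rel tool',M.T@(ball-p))
nose=p+M[:,2]*.104
fs={n:r.grab_frame(n) for n in('scene','wrist','top')}
for n in fs:
    ci=r.camera_info(n);cv2.imwrite(f'pics/r4{n}.png',fs[n])
    print(n,'nose',proj(ci,nose),'ball',proj(ci,ball),'gun67',proj(ci,p+M[:,2]*.037))
t=lambda n,x,y,w,h:cv2.convertScaleAbs(cv2.resize(fs[n][y:y+h,x:x+w],(400,300),interpolation=cv2.INTER_CUBIC),alpha=1.5)
cv2.imwrite('pics/z4.png',np.vstack([np.hstack([t('scene',260,245,80,60),t('top',210,235,80,60)]),np.hstack([t('wrist',260,180,120,90),t('wrist',160,120,320,240)])]))
E
```

```text
[0.49482512 0.07267793 0.21874442] [-0.30743469  0.08922315 -0.20175424  2.29438575  0.82520247  0.54969995
 -2.55820353] [[ 0.875  0.127  0.468]
 [ 0.225 -0.961 -0.161]
 [ 0.429  0.246 -0.869]] 38.83523941040039 [-1.54113063  1.04081857 -2.89247849]
ball rel tool [-0.00099022 -0.0018749   0.12584172]
scene nose [296.08527284 285.19193541] ball [292.85333556 289.5773173 ] gun67 [306.88501107 274.40049885]
wrist nose [313.31651316 247.31330089] ball [310.59647959 239.35423688] gun67 [313.3699838  290.07101196]
top nose [250.59949605 271.23676561] ball [252.99670273 267.77439666] gun67 [240.12887209 284.73807426]
```

View pics/z4.png

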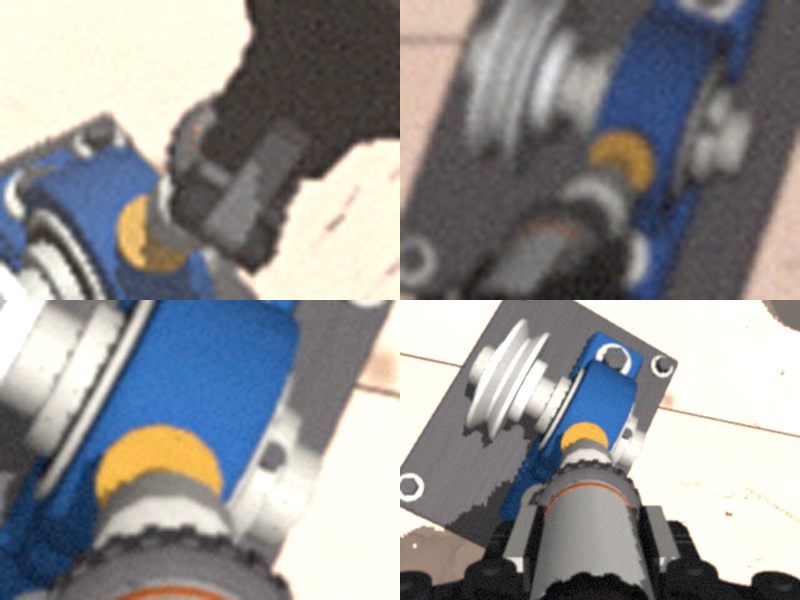

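The coupler now covers the ball. The washer centre is at wrist (308,225) and top (254.4,267.2), so the ball is slightly nearer the robot than I first read. I'll enlarge with the predicted rim and washer circles drawn in.

```bash
python3 - <<'E'
from h import *
s=r.camera_info('scene');t=r.camera_info('top')
ball,e=tri([(s,(293.1,289.9)),(t,(252.8,269.2))]);print(ball,e)
o=r.get_obs();M=R.from_rotvec(o['orientation']).as_matrix();p=o['tcp_pos']
print('rel',M.T@(ball-p))
th=np.linspace(0,2*np.pi,60);circ=lambda c,rad:[c+rad*(M[:,0]*np.cos(a)+M[:,1]*np.sin(a)) for a in th]
out=[]
for n,(x,y,w,h) in {'scene':(272,265,48,36),'top':(234,250,48,36),'wrist':(276,205,72,54)}.items():
    ci=r.camera_info(n);im=cv2.imread(f'pics/r4{n}.png');f=400/w
    c=np.clip(255*(cv2.resize(im[y:y+h,x:x+w],(400,300),interpolation=cv2.INTER_CUBIC)/255.)**.6,0,255).astype(np.uint8)
    out.append(c.copy())
    for C,rad,col in((p+M[:,2]*.104,.0135,(0,255,0)),(ball+M[:,2]*.0105,.0135,(255,0,255)),(p+M[:,2]*.05,.020,(255,255,0))):
        q=np.array([(proj(ci,a)-(x,y)+.5)*f for a in circ(C,rad)],int);cv2.polylines(c,[q],True,col,1)
    out.append(c)
cv2.imwrite('pics/z5.png',np.vstack([np.hstack([out[1],out[3]]),np.hstack([out[5],out[4]])]))
E
```

```text
[0.55039453 0.05461936 0.10966471] [np.float64(0.0008625090921161702), np.float64(0.0008625090921161705)]
rel [-0.00323682 -0.00142411  0.124931  ]
```

View pics/z5.png

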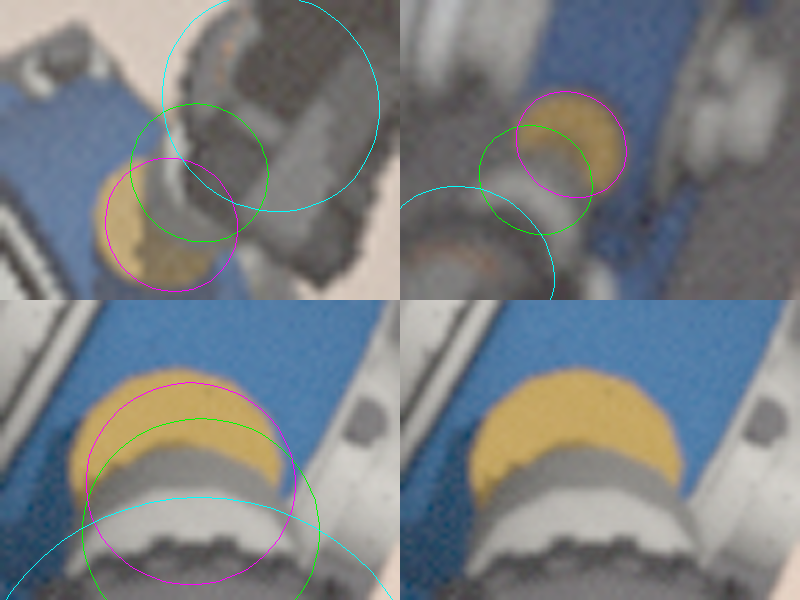

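The wrist view shows the rim about 1.4 mm off the washer centre in y. The scene and wrist views put x near zero and the top view at −3 mm, so I'll move x by −1 and y by −1.4, then advance gently on force.

Emit:
step_arm:
  moves:
    - {"rx": 0,"ry": 0,"rz": 0,"dx": -1,"dy": -1.4,"dz": 0,"gripper": -1}
    - {"rx": 0,"ry": 0,"rz": 0,"dx": 0,"dy": 0,"dz": 5,"gripper": -1}
    - {"rx": 0,"ry": 0,"rz": 0,"dx": 0,"dy": 0,"dz": 5,"gripper": -1}
    - {"rx": 0,"ry": 0,"rz": 0,"dx": 0,"dy": 0,"dz": 0,"gripper": -1}

```text
clock: 8.0
tcp_pos: [0.4976, 0.0736, 0.2093]
orientation: [2.834, 0.28, 0.689]
contact_force: [0.9, 0.9, -2.0]
grip_width: 0.031
gripper_force: 38.8
```

Emit:
step_arm:
  moves:
    - {"rx": 0,"ry": 0,"rz": 0,"dx": 0,"dy": 0,"dz": 3,"gripper": -1}
    - {"rx": 0,"ry": 0,"rz": 0,"dx": 0,"dy": 0,"dz": 0,"gripper": -1}

```text
clock: 8.25
tcp_pos: [0.4993, 0.0733, 0.2072]
orientation: [2.834, 0.28, 0.69]
contact_force: [0.4, 0.9, -2.7]
grip_width: 0.0311
gripper_force: 38.9
```

```bash
python3 - <<'E'
from h import *
o=r.get_obs();M=R.from_rotvec(o['orientation']).as_matrix();p=o['tcp_pos'];print(p,M[:,2],'F tool',M.T@o['contact_force'],o['moment'],o['joints'][[3,5,6]])
ball=np.array([.5504,.0546,.1097]);print(M.T@(ball-p))
fs={n:r.grab_frame(n) for n in('scene','wrist','top')};out=[]
th=np.linspace(0,2*np.pi,60)
for n,(x,y,w,h) in {'scene':(268,265,48,36),'top':(234,246,48,36),'wrist':(276,200,72,54)}.items():
    cv2.imwrite(f'pics/r6{n}.png',fs[n])
    c=cv2.resize(fs[n][y:y+h,x:x+w],(400,300),interpolation=cv2.INTER_CUBIC)
    out.append(np.clip(255*(c/255.)**.5,0,255).astype(np.uint8))
    ci=r.camera_info(n);f=400/w
    print(n,[((proj(ci,q)-(x,y)+.5)*f).round() for q in (p+M[:,2]*.104,ball+M[:,2]*.0105,p+M[:,2]*.05)])
out.append(cv2.resize(fs['wrist'][140:380,160:480],(400,300)))
cv2.imwrite('pics/z6.png',np.vstack([np.hstack(out[:2]),np.hstack(out[2:])]))
E
```

```text
[0.49926801 0.07331287 0.20715589] [ 0.47047814 -0.15886674 -0.8679929 ] F tool [-0.58760638 -1.49095731  2.3955468 ] [0.25023622 0.78678864 0.00574886] [ 2.30008239  0.52638991 -2.60337857]
[-0.0016794   0.00061477  0.11162036]
scene [array([218., 201.]), array([205., 224.]), array([288., 133.])]
top [array([146., 200.]), array([171., 178.]), array([ 78., 289.])]
wrist [array([202., 260.]), array([207., 229.]), array([200., 440.])]
```

View pics/z6.png

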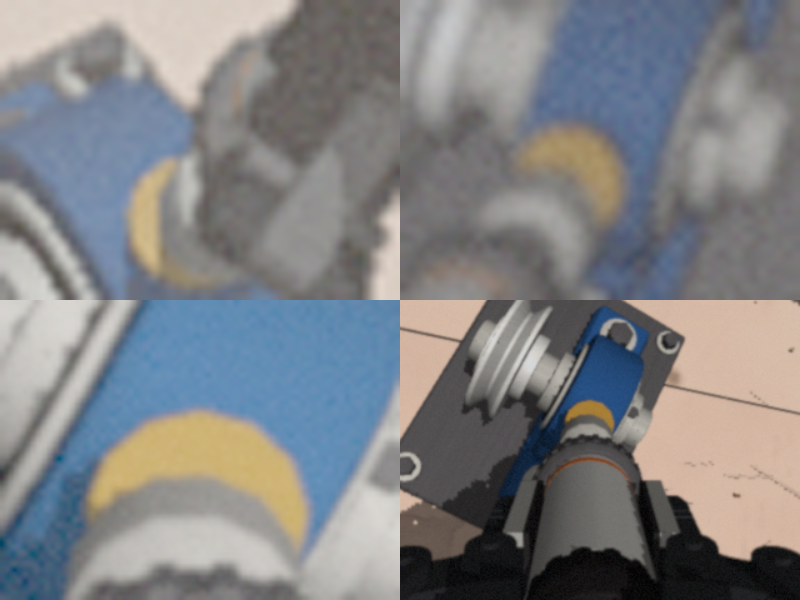

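Wrist, scene and top now agree that the coupler sits low in tool x: the rim centre is about 2 mm to −x and 1.5 mm to −y of the nipple axis. That fits a slight tilt of the gun in the grip. I'll correct with a small ry and a shift, then advance in steps.

Emit:
step_arm:
  moves:
    - {"rx": 0,"ry": 0,"rz": 0,"dx": 0,"dy": 0,"dz": -3,"gripper": -1}
    - {"rx": 0,"ry": 1.5,"rz": 0,"dx": -0.5,"dy": 1.5,"dz": 0,"gripper": -1}
    - {"rx": 0,"ry": 0,"rz": 0,"dx": 0,"dy": 0,"dz": 3,"gripper": -1}
    - {"rx": 0,"ry": 0,"rz": 0,"dx": 0,"dy": 0,"dz": 2,"gripper": -1}
    - {"rx": 0,"ry": 0,"rz": 0,"dx": 0,"dy": 0,"dz": 0,"gripper": -1}

```text
clock: 9.02
tcp_pos: [0.5003, 0.0717, 0.2057]
orientation: [2.827, 0.284, 0.727]
contact_force: [0.7, 0.7, -2.2]
grip_width: 0.0313
gripper_force: 38.9
```

Emit:
step_arm:
  moves:
    - {"rx": 0,"ry": 0,"rz": 0,"dx": 0,"dy": 0,"dz": 2,"gripper": -1}
    - {"rx": 0,"ry": 0,"rz": 0,"dx": 0,"dy": 0,"dz": 0,"gripper": -1}

```text
clock: 9.28
tcp_pos: [0.5013, 0.0716, 0.2044]
orientation: [2.826, 0.285, 0.729]
contact_force: [-2.6, 0.7, 2.6]
grip_width: 0.0314
gripper_force: 39.4
```

Emit:
step_arm:
  moves:
    - {"rx": 0,"ry": 0,"rz": 0,"dx": 0,"dy": 0,"dz": 2,"gripper": -1}
    - {"rx": 0,"ry": 0,"rz": 0,"dx": 0,"dy": 0,"dz": 0,"gripper": -1}

```text
clock: 9.52
tcp_pos: [0.5022, 0.0713, 0.2026]
orientation: [2.827, 0.285, 0.729]
contact_force: [-2.6, 1.2, 3.5]
grip_width: 0.0311
gripper_force: 39.2
```

```bash
cat > f.py <<'E'
from h import *
o=r.get_obs();M=R.from_rotvec(o['orientation']).as_matrix();p=o['tcp_pos'];print(p,M[:,2],'F tool',(M.T@o['contact_force']).round(2),o['moment'].round(2),o['joints'][[3,5,6]],o['gripper_force'],o['clock'])
print('ball rel',M.T@(np.array([.5504,.0546,.1097])-p))
E
python3 f.py
```

```text
[0.50217606 0.07126227 0.20255797] [ 0.49378791 -0.1520904  -0.85617873] F tool [-0.4  -0.68 -4.46] [0.29 0.76 0.02] [ 2.31918501  0.49517213 -2.68202587] 39.166515469551086 9.525
ball rel [-0.00461977 -0.00055198  0.10584959]
```

Contact came at the expected depth, purely axial with almost no lateral force, so I'll keep pushing.

Emit:
step_arm:
  moves:
    - {"rx": 0,"ry": 0,"rz": 0,"dx": 0,"dy": 0,"dz": 2,"gripper": -1}
    - {"rx": 0,"ry": 0,"rz": 0,"dx": 0,"dy": 0,"dz": 0,"gripper": -1}

```text
clock: 9.78
tcp_pos: [0.5031, 0.0706, 0.2002]
orientation: [2.827, 0.285, 0.727]
contact_force: [0.6, 0.9, -3.3]
grip_width: 0.0315
gripper_force: 38.9
```

Emit:
step_arm:
  moves:
    - {"rx": 0,"ry": 0,"rz": 0,"dx": 0,"dy": 0,"dz": 2,"gripper": -1}
    - {"rx": 0,"ry": 0,"rz": 0,"dx": 0,"dy": 0,"dz": 0,"gripper": -1}

```text
clock: 10.02
tcp_pos: [0.5039, 0.07, 0.1982]
orientation: [2.827, 0.284, 0.726]
contact_force: [6.9, 0.2, -9.7]
grip_width: 0.0312
gripper_force: 38.9
```

Emit:
step_arm:
  moves:
    - {"rx": 0,"ry": 0,"rz": 0,"dx": 0,"dy": 0,"dz": 2,"gripper": -1}
    - {"rx": 0,"ry": 0,"rz": 0,"dx": 0,"dy": 0,"dz": 0,"gripper": -1}

```text
clock: 10.28
tcp_pos: [0.5048, 0.0699, 0.1966]
orientation: [2.827, 0.284, 0.726]
contact_force: [5.3, 0.4, -9.3]
grip_width: 0.0312
gripper_force: 39.1
```

Emit:
step_arm:
  moves:
    - {"rx": 0,"ry": 0,"rz": 0,"dx": 0,"dy": 0,"dz": 2,"gripper": -1}
    - {"rx": 0,"ry": 0,"rz": 0,"dx": 0,"dy": 0,"dz": 0,"gripper": -1}

```text
clock: 10.52
tcp_pos: [0.5058, 0.0696, 0.1954]
orientation: [2.826, 0.284, 0.727]
contact_force: [-0.6, 0.3, -2.1]
grip_width: 0.0313
gripper_force: 39.8
```

```bash
python3 f.py
```

```text
[0.50578947 0.0695801  0.19544881] [ 0.49312681 -0.15296818 -0.85640334] F tool [-1.37 -0.85  1.44] [0.45 0.79 0.11] [ 2.31982994  0.48305922 -2.7103267 ] 39.82536971569061 10.525
ball rel [-0.00401668 -0.00095712  0.09772569]
```

The snap is clear: the force reversed to a pull of about 12 N, then settled. Next I'll compress the tube.

Emit:
step_arm:
  moves:
    - {"rx": 0,"ry": 0,"rz": 0,"dx": 0,"dy": 0,"dz": 2,"gripper": -1}
    - {"rx": 0,"ry": 0,"rz": 0,"dx": 0,"dy": 0,"dz": 0,"gripper": -1}

```text
clock: 10.78
tcp_pos: [0.5068, 0.0696, 0.1942]
orientation: [2.826, 0.285, 0.729]
contact_force: [-6.6, 1.3, 7.2]
grip_width: 0.0313
gripper_force: 40.2
```

Emit:
step_arm:
  moves:
    - {"rx": 0,"ry": 0,"rz": 0,"dx": 0,"dy": 0,"dz": 2,"gripper": -1}
    - {"rx": 0,"ry": 0,"rz": 0,"dx": 0,"dy": 0,"dz": 0,"gripper": -1}

```text
clock: 11.02
tcp_pos: [0.5078, 0.0693, 0.1925]
orientation: [2.826, 0.285, 0.729]
contact_force: [-6.6, 1.3, 7.1]
grip_width: 0.0308
gripper_force: 40.2
```

Emit:
step_arm:
  moves:
    - {"rx": 0,"ry": 0,"rz": 0,"dx": 0,"dy": 0,"dz": 2,"gripper": -1}
    - {"rx": 0,"ry": 0,"rz": 0,"dx": 0,"dy": 0,"dz": 2,"gripper": -1}
    - {"rx": 0,"ry": 0,"rz": 0,"dx": 0,"dy": 0,"dz": 0,"gripper": -1}

```text
clock: 11.4
tcp_pos: [0.5097, 0.0687, 0.1891]
orientation: [2.826, 0.285, 0.729]
contact_force: [-7.9, 2.6, 8.5]
grip_width: 0.0311
gripper_force: 40.3
```

```bash
python3 f.py
```

```text
[0.50973472 0.06874959 0.18912523] [ 0.49400569 -0.15250491 -0.85597934] F tool [ -2.36  -1.41 -11.58] [ 0.23  1.22 -0.07] [ 2.3195721   0.47119266 -2.73974032] 40.2748167514801 11.4
ball rel [-0.00444401 -0.0006916   0.09023312]
```

Emit:
step_arm:
  moves:
    - {"rx": 0,"ry": 0,"rz": 0,"dx": 0,"dy": 0,"dz": 2,"gripper": -1}
    - {"rx": 0,"ry": 0,"rz": 0,"dx": 0,"dy": 0,"dz": 2,"gripper": -1}
    - {"rx": 0,"ry": 0,"rz": 0,"dx": 0,"dy": 0,"dz": 0,"gripper": -1}

```text
clock: 11.78
tcp_pos: [0.5117, 0.0682, 0.1858]
orientation: [2.826, 0.285, 0.729]
contact_force: [-8.7, 2.0, 8.7]
grip_width: 0.0311
gripper_force: 40.3
```

Emit:
step_arm:
  moves:
    - {"rx": 0,"ry": 0,"rz": 0,"dx": 0,"dy": 0,"dz": 2,"gripper": -1}
    - {"rx": 0,"ry": 0,"rz": 0,"dx": 0,"dy": 0,"dz": 2,"gripper": -1}
    - {"rx": 0,"ry": 0,"rz": 0,"dx": 0,"dy": 0,"dz": 2,"gripper": -1}
    - {"rx": 0,"ry": 0,"rz": 0,"dx": 0,"dy": 0,"dz": 0,"gripper": -1}

```text
clock: 12.28
tcp_pos: [0.5146, 0.0674, 0.1807]
orientation: [2.826, 0.285, 0.729]
contact_force: [-9.5, 2.2, 9.9]
grip_width: 0.0312
gripper_force: 40.5
```

```bash
python3 f.py; python3 - <<'E'
from h import *
fs={n:r.grab_frame(n) for n in('scene','wrist')}
g=lambda c:np.clip(255*(cv2.resize(c,(400,300),interpolation=cv2.INTER_CUBIC)/255.)**.5,0,255).astype(np.uint8)
cv2.imwrite('pics/z7.png',np.hstack([g(fs['scene'][258:306,265:329]),g(fs['wrist'][170:290,240:400])]))
E
```

```text
[0.51459054 0.0674457  0.1806831 ] [ 0.49420322 -0.15215958 -0.85592677] F tool [ -3.18  -0.92 -13.47] [ 0.18  1.4  -0.12] [ 2.31893995  0.45643911 -2.7776129 ] 40.45437276363373 12.275
ball rel [-0.00449945 -0.0004745   0.08040808]
```

View pics/z7.png

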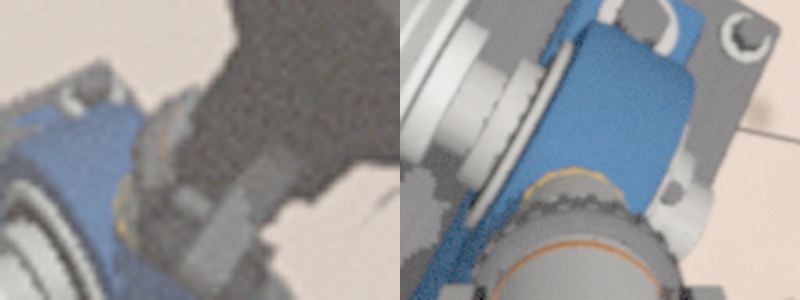

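The rim sits just clear of the brass washer (wrist full-frame about (472,246)) and the knurled cap has moved up close behind it. Travel and the push of about 15 N both put the tube roughly 15 mm in.

```bash
python3 -c "
from bench import r
print(r.hand_in())"
```

```text
the job is handed in; nothing more can be done
None
```

I handed the job in with the gun snapped onto the nipple and its tube about 15 mm in, held at roughly 15 N of push and 40 N of grip; that depth is my estimate from tool travel and push force, and no verdict came back.

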